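# Sort closed core canisters by their weight

### The job

The three closed black canisters in the sloping rack look alike, but each may hold a solid brass core (about 400 g in all), a hollow brass core (about 225 g) or a plastic core (about 100 g) for the knobs that are cast here. Draw each canister out of the rack, judge by its weight in the hand what is inside, and stand it upright in its dish: solid brass in the round steel dish, hollow brass in the square grey dish, plastic in the oblong wooden dish. Never let a canister fall over on its side, and leave the other things on the table where they are.

Things in the scene. Friction and masses are not known exactly. Their poses are not given: they have to be found in the camera images.
- rack: fixed plywood rack, 250 mm wide (y), 100 deep, 90 high; its upper face slopes to the robot. Origin on the table under its middle; z up, x away from the robot, y left. Three blind holes, 46 mm wide, 38 deep, 80 apart along y, lean 30 degrees from vertical towards -x; the canisters in them have play and lean 30 to 35. Upper face: from x -53, z 51 mm (front edge) to x 7, z 86 mm (rear edge)
- canister_1_centre (a point): closed black plastic can, 44 mm across, 80 mm high. Point on its axis half-way up; z along the axis to the screw cap (ribbed, 44 mm across, the last 22 mm, stays shut). In the rack 42 mm stand out: grip round the cap 22 to 28 mm above this point, fingers beside it along the rack's y; draw out along the axis. The core inside is loose by a few mm. Its number tells nothing of the content
- canister_2_centre (a point): second can, same size, look and point as canister_1. Weights with content, each within 15 g: 400 g with a solid brass core, 225 g hollow brass, 100 g plastic
- canister_3_centre (a point): third can, same size, look, point and possible weights as the others
- round_dish_floor (a point): middle of the inner floor (4 mm above the table) of the round steel dish, 100 mm across at the rim, 22 mm high, inner floor 82 mm across; fixed. For canisters with a solid brass core
- square_dish_floor (a point): middle of the inner floor (4 mm above the table) of the square grey plastic dish, 92 x 92 mm, 22 mm high, walls 4 mm; fixed. For canisters with a hollow brass core
- long_dish_floor (a point): middle of the inner floor (4 mm above the table) of the oblong wooden dish, 80 mm (its x) by 120 mm (its y), 22 mm high, walls 5 mm; fixed. For canisters with a plastic core
- dropper_teal: teal ink dropper bottle with a pointed black cap, 25 mm across, 80 mm high; origin under its middle; a bystander, leave it alone
- mixing_stick: flat birch mixing paddle, 18 x 150 x 9 mm; origin under its middle; a bystander, leave it alone
There are look-alikes about, which are no part of the job. What is shaped like the part that bears canister_1_centre but orange is not meant.

How it is judged:
By the outcome, as a careful person would: the job done as asked, in the order asked, and still so for the second after the job is handed in, with the robot touching nothing.
It also fails if it takes over 72 s, if anything falls off the work surface, if the arm or the gripper's body presses on something with over 40 N, if the wrist force passes 120 N, or if a joint passes its speed limit or range.

### The arm

A 6-joint arm with a two-finger parallel gripper is mounted at the origin on a cart in front of the work surface, level with it; the furniture and walls round the work are solid. World frame = base frame: x ahead of the robot, y to its left, z up, the work surface at z = 0. Lengths are in m, angles in rad, forces in N, time in s.
With the tool pointing down it reaches from about 0.35 to 0.775 m from the base axis. Payload 5.5 kg.
Tool frame: the origin (TCP) lies at the very end of the fingers, on their centre line; the grasp point (between the pads) lies 19 mm behind it (env.grip_point_offset is the distance from the TCP to the grasp point, in m); z points along the fingers, y is the line along which they close (so a half turn about z gives the same grasp; the last joint's range is limited). The gripper opens to 85 mm and grips with 20 to 120 N. Pads are 22 mm wide; open, the fingers measure 114 mm over their backs; the gripper's body (76 mm by 85 mm) begins 54 mm behind the grasp point. The pads swing forward as they close: fully open they stand 13 mm farther back than shut.
Start: joints at [-1.246, 0.313, 0.046, 1.304, 0, 1.431], TCP at [0.258, -0.514, 0.231] pointing down, gripper open.
Joint ranges: [-2.76, 2.76], [-0.86, 1.69], [-1.03, 1.26], [-2.2, 2.34], [-1.47, 1.5], [-3.14, 3.14]. Speed limits (rad/s): [2.57, 2.57, 3.14, 3.14, 3.14, 3.14].

### API

Orientations are given as a unit quaternion [w, x, y, z].
In Python, from workcell import sensors, imaging, workorder, env gives the robot as it stands.
- The arm moves only by the shell command python3 -m handwheel 'ROWS' [FORCE]. ROWS is JSON, a list of rows, each a list of 5 numbers: the shift along the tool's x, y, z in mm, then the turn about the tool's z in rad, then the opening, from 0 (shut) to 1 (fully open). A call has 1 to 8 rows; each row is the pose to reach, as a shift and turn from the pose commanded when the call began, along the tool's axes at that moment; what a row does not reach only later rows make up. A row lasts 1/10 s, in which the tool goes at most 50 mm and 8.59 degrees, less where a joint would pass 70% of its speed; a pose out of reach is approached as far as the arm can. A call with a gripper value outside its range is refused whole. The fingers move at their own pace and stop on an object; FORCE is the grip in N (left out, the last holds). Time passes only in rows, so rows that repeat a pose let the fingers close. It gives the time, the measured TCP pose, the force, the opening and the grip force at its end, in the units of the state.
- sensors.get_state(): the state, without advancing time (a new reading comes with each control period).
- imaging.read_camera(name): name is "scene" or "top" or "wrist"; returns a dict with "color" (384x512x3 uint8, blue, green, red), "z_map" (384x512 float32, m along the optical axis (not along the pixel's ray), 0 where there is no reading), "fx", "fy", "cx", "cy" (pixels), "k1" (the pictures are not rectified: a ray, as slopes to the right and down, at radius r is drawn at 1 + k1 r^2 times it, then the intrinsics apply), "xyz" and "rotation" of the camera in the world. Camera axes: x right, y down, z forward; pixel columns grow to the right and rows downward; lengths in m; the calibration is good to about 2 mm. A picture is of the moment at which its call begins.
- workorder.hand_in(): hands the job in; it is judged then, once.
The state is a dict: "clock": time; "joint_pos": joint angles; "qvel": joint speeds; "tau": joint torques, N m; "tcp_pos": TCP position; "orientation": TCP orientation; "wrist_force": force on the tool from outside, world axes, zero at the start; "ft_torque": the same for the moment, N m; "finger_gap": finger opening in m; "grip_force": force on a finger pad.
Only numpy, scipy, OpenCV 4.12 (cv2) and the standard library are available. Lean on these libraries where they do the work, as an engineer would, in place of code of your own. Each camera call takes 0.05 s, during which the arm holds its last target. There are 200 camera calls.

## Working session

There is one attempt and no reset: what is moved stays moved. The work goes in short steps, Python scripts to look and compute and a shell command to move; the robot and the scene stay as the last step left them, time stands still between calls to the robot, and variables do not carry over. Pictures are saved under pics/ and viewed, at most 12 in all, crops included, and the job is handed in when it is done.

```bash
mkdir -p pics; ls; python3 - <<'E'
from workcell import sensors, imaging, workorder, env
import cv2,pickle,numpy as np
print(sensors.get_state(), env.grip_point_offset)
d={}
for n in("scene","top"):
    d[n]=imaging.read_camera(n); c=d[n]
    print(n,c["fx"],c["fy"],c["cx"],c["cy"],c["k1"],c["xyz"],np.round(c["rotation"],3).tolist())
    cv2.imwrite(f"pics/{n}1.png",cv2.resize(c["color"],(800,600)))
pickle.dump(d,open("d1.pkl","wb"))
E
```

```text
pics
{'clock': 0.0, 'joint_pos': array([-1.24557618e+00,  3.14011708e-01,  4.49967345e-02,  1.30360921e+00,
        5.31132249e-07,  1.43119075e+00]), 'qvel': array([-3.91353168e-04, -3.84312858e-04,  4.58082668e-05,  2.86037896e-04,
       -1.18058624e-03, -6.45465947e-04]), 'tau': array([-3.08297531e-04, -4.80625963e+01,  2.98536104e+01,  1.93534687e-02,
       -5.62483581e-05,  1.08523984e-06]), 'tcp_pos': array([ 0.25757884, -0.5135135 ,  0.23040971]), 'orientation': array([-9.10020827e-04,  9.73113076e-01,  2.30326085e-01, -8.44331677e-05]), 'wrist_force': array([ 0.36692748, -0.10698898,  0.28317333]), 'ft_torque': array([-0.01761725,  0.01180101, -0.00623159]), 'grip_force': 0.0, 'finger_gap': 0.08521528664224125} 0.0187
scene 407.6258401227856 407.6258401227856 249.05091879553754 190.68055318927924 -0.00019303031788248963 [0.17062297 0.44336428 0.91983429] [0.094, -0.269, 0.901, -0.326]
top 492.04627903636367 492.04627903636367 258.2591676249667 199.72095730462146 -0.14260566104364022 [ 0.45759889 -0.13764512  1.42707432] [-0.022, 0.713, -0.7, 0.017]
```

View pics/scene1.png

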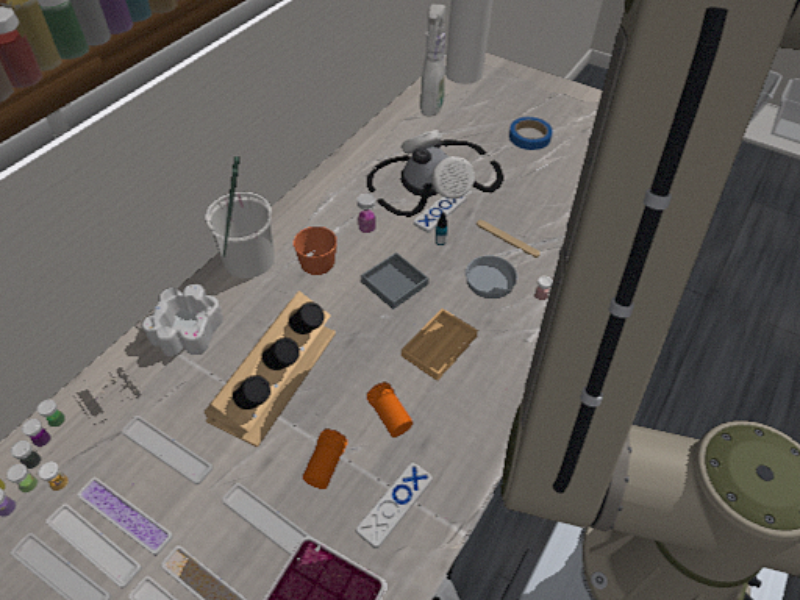

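View pics/top1.png

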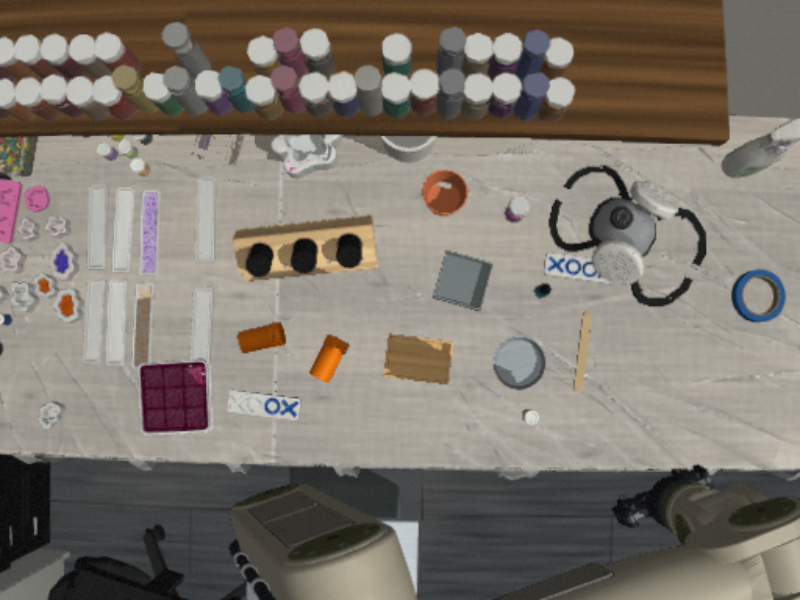

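The scene picture shows three black caps in the rack at (306,318), (280,353) and (250,392). In the top picture they are at (349,250), (303,255) and (260,260). The dishes in the top picture are square at (462,280), oblong at (419,359) and round at (519,363). The orange cans are the look-alikes.

```bash
cat > h.py <<'E'
import numpy as np,cv2
from scipy.spatial.transform import Rotation as R
def cloud(c):
    h,w=c["z_map"].shape; u,v=np.meshgrid(np.arange(w),np.arange(h))
    K=np.array([[c["fx"],0,c["cx"]],[0,c["fy"],c["cy"]],[0,0,1]])
    p=cv2.undistortPoints(np.stack([u,v],-1).reshape(-1,1,2).astype(float),K,np.array([c["k1"],0,0,0])).reshape(h,w,2)
    z=c["z_map"][...,None]; q=np.asarray(c["rotation"])
    Rm=R.from_quat(q,scalar_first=True).as_matrix() if q.size==4 else q
    P=np.concatenate([p*z,z],-1)@Rm.T+c["xyz"]; P[c["z_map"]==0]=np.nan
    return P
E
python3 - <<'E'
import pickle,numpy as np,cv2
from h import *
d=pickle.load(open("d1.pkl","rb"))
for n,px in (("top",[(260,260),(303,255),(349,250),(462,280),(419,359),(519,363)]),("scene",[(250,392),(280,353),(306,318),(394,280),(440,345),(491,279)])):
    c=d[n];P=cloud(c);C=c["color"]
    for i,(u,v) in enumerate(px):
        u,v=u*.64,v*.64; p=P[int(v),int(u)]; print(n,i,p.round(4),end=' ')
        if i<3:
            m=(C.max(-1)<60)&(np.linalg.norm(P-p,axis=-1)<.06)
            q=P[m]; s=q[q[:,2]>np.nanpercentile(q[:,2],20)]
            # cap-top points: fit along axis direction
            print(m.sum(),q.mean(0).round(4),"zpct",np.nanpercentile(q[:,2],[5,50,95]).round(4))
        else:
            near=np.linalg.norm(P[...,:2]-p[:2],axis=-1)<.085
            m=near&(P[...,2]>.015)&(P[...,2]<.032); q=P[m]
            r=cv2.minAreaRect((q[:,:2]*1000).astype(np.float32)); print(m.sum(),r, q[:,2].mean())
    # rack: wood top edges
    p=P[int(px[1][1]*.64),int(px[1][0]*.64)]
    m=(np.linalg.norm(P[...,:2]-p[:2],axis=-1)<.2)&(P[...,2]>.04)&(P[...,2]<.092)&(C[...,2].astype(int)-C[...,0]>40)&(C[...,2]>110)
    q=P[m]; print("rack",m.sum(),cv2.minAreaRect((q[:,:2]*1000).astype(np.float32)),q[:,2].max())
    print(np.linalg.lstsq(np.c_[q[:,:2],np.ones(len(q))],q[:,2],rcond=None)[0])
top=d["top"]["color"]; 
cv2.imwrite("pics/crop1.png",cv2.resize(top[130:260,140:350],None,fx=3.8,fy=3.8,interpolation=cv2.INTER_CUBIC))
E
```

```text
top 0 [0.6177 0.1234 0.1066] 296 [0.619  0.123  0.0963] zpct [0.0703 0.0991 0.1097]
top 1 [0.627  0.0499 0.1058] 300 [0.627  0.049  0.0963] zpct [0.0739 0.0986 0.1102]
top 2 [ 0.6367 -0.0313  0.1042] 276 [ 0.6373 -0.0304  0.097 ] zpct [0.0741 0.0989 0.1115]
top 3 [ 0.5983 -0.2337  0.0043] 184 ((597.7020263671875, -236.64276123046875), (92.46205139160156, 92.75821685791016), 75.23274230957031) 0.020579606812918556
top 4 [ 0.4519 -0.1579  0.001 ] 232 ((451.3349914550781, -156.2554473876953), (120.14046478271484, 79.98908233642578), 84.16778564453125) 0.02098818069561065
top 5 [ 0.4463 -0.3433  0.0038] 146 ((447.0152893066406, -342.0937805175781), (97.33853912353516, 95.13992309570312), 27.986770629882812) 0.02060750021233558
rack 1528 ((611.7096557617188, 65.6002197265625), (253.55882263183594, 336.21551513671875), 69.99858856201172) 0.09138074145402819
[ 0.16143992  0.01710068 -0.03631644]
scene 0 [0.6109 0.1369 0.1046] 370 [0.6123 0.1349 0.0961] zpct [0.0662 0.0994 0.1119]
scene 1 [0.6199 0.0574 0.1033] 375 [0.6201 0.0608 0.0956] zpct [0.0687 0.0993 0.1112]
scene 2 [ 0.627  -0.0152  0.1075] 365 [ 0.629  -0.0128  0.0957] zpct [0.0675 0.0997 0.1109]
scene 3 [ 0.599  -0.2393  0.0043] 239 ((595.201171875, -235.50926208496094), (94.05192565917969, 95.32317352294922), 75.31219482421875) 0.020145663705578316
scene 4 [ 0.4503 -0.1563  0.0053] 326 ((448.3336181640625, -155.333251953125), (123.8580093383789, 80.34121704101562), 83.43585205078125) 0.02075843337695652
scene 5 [ 0.4458 -0.3447  0.005 ] 178 ((445.05780029296875, -341.531494140625), (97.59712982177734, 99.78992462158203), 7.038080215454102) 0.02010049694678172
rack 1592 ((608.607177734375, 63.92170715332031), (248.6157684326172, 343.9205627441406), 68.72592163085938) 0.09171239787775354
[ 0.17956399  0.00869573 -0.04457685]
```

View pics/crop1.png

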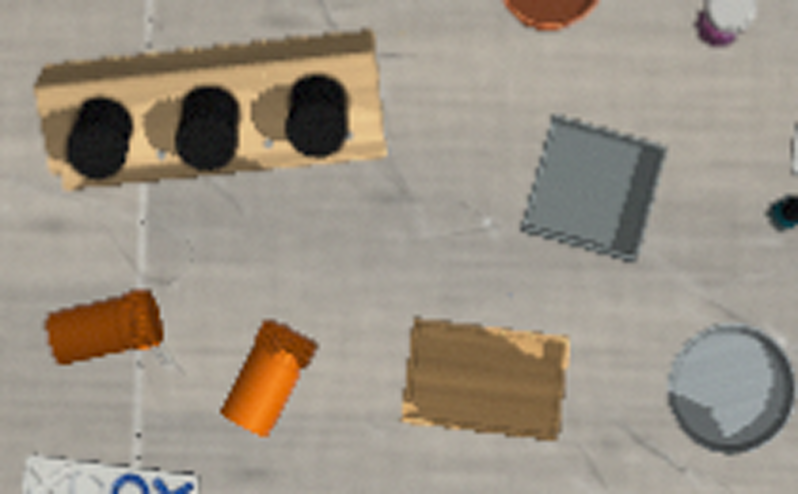

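The crop shows the rack with its front edge running from (65,188) to (385,155) and the caps at (98,137), (207,127) and (317,115). The three dishes and two lying orange decoys are also clear. Next I'll fit the cylinders to the depth points.

```bash
python3 - <<'E'
import pickle,numpy as np
from h import *
from scipy.optimize import least_squares
d=pickle.load(open("d1.pkl","rb"))
yaw=np.arctan(.119)
Pc=[];
for n in d:
    P=cloud(d[n]);m=(d[n]["color"].max(-1)<60)&(P[...,2]>.06)&(P[...,2]<.14);Pc.append(P[m])
def sdf(v,q):
    t,ph=v[3],v[4]; a=np.array([-np.sin(t)*np.cos(ph),-np.sin(t)*np.sin(ph),np.cos(t)])
    r=q-v[:3]; h=r@a; rad=np.linalg.norm(r-h[:,None]*a,axis=1)
    dd=np.c_[rad-.022,np.abs(h)-.04]
    return np.minimum(dd.max(1),0)+np.linalg.norm(np.maximum(dd,0),axis=1)
for g in ([.640,.127,.072],[.647,.055,.072],[.655,-.025,.072]):
  for q0,nm in((Pc[0],'top'),(Pc[1],'scene'),(np.vstack(Pc),'both')):
    q=q0[np.linalg.norm(q0-np.array(g)-[-.015,0,.03],axis=1)<.05]
    f=lambda v:np.r_[sdf(v,q)*1e3,(v[4]-yaw)*10*57/5, (v[3]-.56)*57]
    s=least_squares(f,g+[.56,yaw],loss='soft_l1',x_scale=[.01]*3+[.1]*2); v=s.x
    a=np.array([-np.sin(v[3])*np.cos(v[4]),-np.sin(v[3])*np.sin(v[4]),np.cos(v[3])])
    print(nm,len(q),v[:3].round(4),np.degrees(v[3:]).round(1),"grip25",(v[:3]+.025*a).round(4),np.median(abs(sdf(v,q))).round(4))
E
```

```text
top 369 [0.6264 0.129  0.0683] [31.1  6.2] grip25 [0.6135 0.1276 0.0897] 0.001
scene 278 [0.6284 0.1314 0.0663] [29.9  7.2] grip25 [0.6161 0.1299 0.088 ] 0.0011
both 647 [0.6271 0.1294 0.0676] [30.3  6.3] grip25 [0.6145 0.1281 0.0892] 0.0012
top 344 [0.6354 0.0494 0.0686] [33.6  6.2] grip25 [0.6217 0.0479 0.0895] 0.0009
scene 291 [0.6373 0.0508 0.0669] [32.9  6.9] grip25 [0.6238 0.0492 0.0879] 0.0011
both 635 [0.6362 0.0498 0.068 ] [33.2  6.8] grip25 [0.6226 0.0482 0.089 ] 0.0012
top 309 [ 0.6454 -0.0303  0.0684] [32.1  5.8] grip25 [ 0.6322 -0.0316  0.0896] 0.0009
scene 276 [ 0.6473 -0.029   0.0668] [32.   6.8] grip25 [ 0.6342 -0.0305  0.088 ] 0.0012
both 585 [ 0.6463 -0.03    0.0678] [31.5  6.3] grip25 [ 0.6333 -0.0314  0.0891] 0.0011
```

```bash
cat >> h.py <<'E'
def go(p,yaw=None):
    "tool-frame mm shift (and turn) from the present pose to TCP p with tool x at world angle yaw (deg)"
    from workcell import sensors
    s=sensors.get_state(); q=R.from_quat(s["orientation"],scalar_first=True).as_matrix()
    now=np.degrees(np.arctan2(q[1,0],q[0,0]))
    print("t",round(s["clock"],2),"shift",(q.T@(np.array(p)-s["tcp_pos"])*1e3).round(1),"now yaw",now.round(2),"turn",None if yaw is None else -np.radians(yaw-now).round(3),"F",s["wrist_force"].round(2),"tau",s["ft_torque"].round(3),"gap",round(s["finger_gap"],4),"tcp",s["tcp_pos"].round(4))
E
python3 -c "
from h import *;go([.6325,-.0315,.170],6.5)"
```

```text
t 0.1 shift [ 551.2 -262.8   61.1] now yaw 26.63 turn 0.351 F [0.58 0.48 0.4 ] tau [ 0.014 -0.048  0.041] gap 0.0853 tcp [ 0.2576 -0.5136  0.2305]
```

```bash
python3 -m handwheel '[[41,-20,0,0.1,0.72],[82,-39,0,0.2,0.72],[123,-59,0,0.3,0.72],[165,-79,0,0.351,0.72],[206,-98,0,0.351,0.72],[248,-118,0,0.351,0.72],[290,-138,0,0.351,0.72],[331,-158,0,0.351,0.72]]' 40; python3 -c "
from h import *;go([.6325,-.0315,.170],6.5)"
```

```text
clock: 0.9
tcp_pos: [0.4835, -0.2226, 0.231]
orientation: [-0.0, 0.998, 0.057, -0.0]
wrist_force: [0.4, -0.6, 0.3]
finger_gap: 0.0615
grip_force: 0.0
t 0.9 shift [ 169.7 -173.    61. ] now yaw 6.52 turn 0.0 F [ 0.41 -0.6   0.29] tau [-0.031 -0.053  0.026] gap 0.0615 tcp [ 0.4835 -0.2226  0.231 ]
```

```bash
python3 -m handwheel '[[34,-35,10,0,0.72],[68,-70,20,0,0.72],[102,-105,35,0,0.72],[136,-140,50,0,0.72],[170,-173,61,0,0.72],[170,-173,61,0,0.72]]'; python3 - <<'E'
from h import *
from workcell import imaging
go([.6328,-.0315,.0715],6.5)
c=imaging.read_camera("wrist");cv2.imwrite("pics/w1.png",c["color"])
P=cloud(c);m=(c["color"].max(-1)<60)&(P[...,2]>.085)&(P[...,2]<.14)&(np.hypot(P[...,0]-.633,P[...,1]+.03)<.045)
q=P[m];print(m.sum(),q.mean(0),np.percentile(q,[2,98],axis=0))
E
```

```text
clock: 1.5
tcp_pos: [0.6334, -0.0283, 0.1669]
orientation: [-0.001, 0.998, 0.06, -0.001]
wrist_force: [-0.5, -0.3, -1.1]
finger_gap: 0.0615
grip_force: 0.0
t 1.5 shift [-0.7  3.4 95.4] now yaw 6.88 turn 0.007 F [-0.46 -0.34 -1.09] tau [-0.036  0.069  0.042] gap 0.0615 tcp [ 0.6334 -0.0283  0.1669]
3482 [ 0.63726069 -0.02666423  0.10121642] [[ 0.61138524 -0.0468628   0.08612786]
 [ 0.65725088 -0.00784252  0.11273941]]
```

View pics/w1.png

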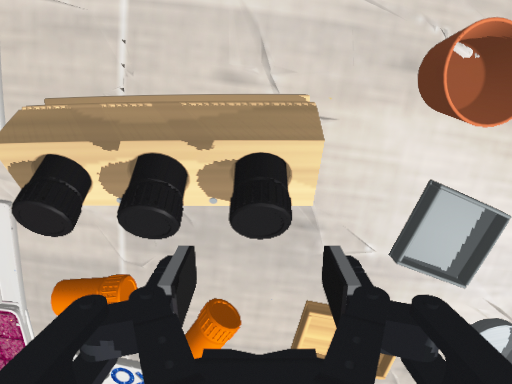

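The wrist picture shows the three caps at (262,195), (152,195) and (52,195) and the open fingers in front of the right-hand one. I'll refit the cans from this close view.

```bash
cat >> h.py <<'E'
from scipy.optimize import least_squares
def axis(v): return np.array([-np.sin(v[3])*np.cos(v[4]),-np.sin(v[3])*np.sin(v[4]),np.cos(v[3])])
def fit(q,g,tilt=.56,yaw=.113,sy=11,st=1):
    def sdf(v):
        a=axis(v); r=q-v[:3]; h=r@a; rad=np.linalg.norm(r-h[:,None]*a,axis=1)
        dd=np.c_[rad-.022,np.abs(h)-.04]
        return np.minimum(dd.max(1),0)+np.linalg.norm(np.maximum(dd,0),axis=1)
    s=least_squares(lambda v:np.r_[sdf(v)*1e3,(v[4]-yaw)*57*sy/5,(v[3]-tilt)*57*st],list(g)+[tilt,yaw],loss='soft_l1',x_scale=[.01]*3+[.1]*2); v=s.x
    print(len(q),"centre",v[:3].round(4),"tilt,yaw",np.degrees(v[3:]).round(1),"grip26",(v[:3]+.026*axis(v)).round(4),"res",np.median(abs(sdf(v))).round(4))
    return v
E
python3 - <<'E'
from h import *
from workcell import imaging
c=imaging.read_camera("wrist"); print(c["xyz"],c["rotation"])
P=cloud(c);M=(c["color"].max(-1)<60)&(P[...,2]>.07)&(P[...,2]<.125)
for g in ([.6463,-.03,.068],[.6362,.05,.068],[.627,.1294,.068]):
    q=P[M&(np.linalg.norm(P-np.array(g)-[-.015,0,.03],axis=-1)<.045)]; fit(q[::5],g)
go([.6328,-.0315,.0715],6.5)
E
```

```text
[ 0.70700744 -0.01971175  0.31003367] [ 0.11326002  0.73893325 -0.65646643 -0.10100323]
847 centre [ 0.6447 -0.0255  0.0675] tilt,yaw [31.1  6.7] grip26 [ 0.6313 -0.027   0.0897] res 0.0005
862 centre [0.6351 0.054  0.0679] tilt,yaw [33.1  6.9] grip26 [0.621  0.0523 0.0896] res 0.0005
837 centre [0.6261 0.1339 0.0673] tilt,yaw [29.9  7.9] grip26 [0.6132 0.1321 0.0898] res 0.0005
t 1.6 shift [ 1.4 -0.3 97.3] now yaw 6.67 turn 0.003 F [-0.11 -0.16  0.74] tau [-0.037  0.055 -0.017] gap 0.0616 tcp [ 0.6317 -0.032   0.1688]
```

```bash
python3 -m handwheel '[[0,2,25,0,0.72],[0,2,45,0,0.72],[0,2,45,0,0.72],[0,2,45,0,0.72]]'; python3 - <<'E'
from h import *
from workcell import imaging,sensors
s=sensors.get_state();q=R.from_quat(s["orientation"],scalar_first=True).as_matrix()
c=imaging.read_camera("wrist")
P=cloud(c);L=(P-s["tcp_pos"])@q*1e3
M=(L[...,2]>-25)&(L[...,2]<8)&(abs(L[...,1])>25)&(abs(L[...,1])<50)&(abs(L[...,0])<20)
for sg in(-1,1):
    f=L[M&(np.sign(L[...,1])==sg)]; print("finger",len(f),np.percentile(f,[5,50,95],axis=0).round(1).tolist())
M=(c["color"].max(-1)<60)&(P[...,2]>.07)&(P[...,2]<.125)
g=[.6445,-.028,.068]
v=fit(P[M&(np.linalg.norm(P-np.array(g)-[-.015,0,.03],axis=-1)<.045)][::5],g)
print("cap in tool mm",((v[:3]+.026*axis(v)-s["tcp_pos"])@q*1e3).round(1))
cv2.imwrite("pics/w2.png",c["color"]);go([.632,-.0295,.072],6.5)
E
```

```text
clock: 2.0
tcp_pos: [0.6316, -0.0365, 0.1259]
orientation: [0.0, 0.998, 0.056, -0.0]
wrist_force: [0.1, -0.1, 0.2]
finger_gap: 0.0616
grip_force: 0.0
finger 824 [[-9.7, -44.5, -24.3], [6.2, -32.8, -17.6], [10.6, -32.4, -7.6]]
finger 806 [[-9.2, 28.8, -24.0], [6.1, 29.2, -17.3], [10.5, 40.9, -7.7]]
1236 centre [ 0.6447 -0.0254  0.0675] tilt,yaw [31.1  6.7] grip26 [ 0.6313 -0.027   0.0898] res 0.0005
cap in tool mm [ 0.8 -9.5 36.1]
t 2.05 shift [ 0.3 -7.  54.7] now yaw 6.43 turn -0.001 F [ 0.55  0.43 -0.56] tau [ 0.022  0.006 -0.043] gap 0.0617 tcp [ 0.6324 -0.0364  0.1267]
```

View pics/w2.png

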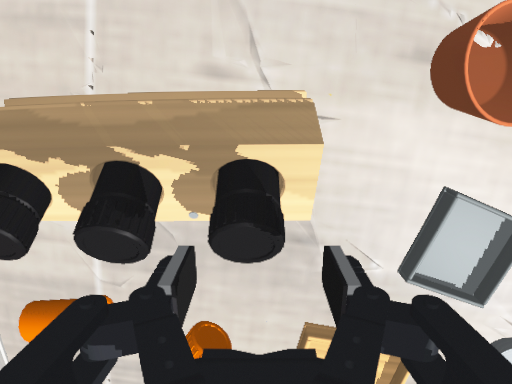

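The close view shows the right-hand cap at (247,210) and the fingers at columns 185 and 333. The wrist camera reads about 1.8 mm off along tool y, so I correct by -7.7 mm there and descend.

```bash
python3 -m handwheel '[[0,-7.7,20,0,0.72],[0,-7.7,40,0,0.72],[0,-7.7,58,0,0.72],[0,-7.7,58,0,0.72],[0,-7.7,58,0,0.3],[0,-7.7,58,0,0.3],[0,-7.7,58,0,0.3],[0,-7.7,58,0,0.3]]' 40; python3 -c "
from h import *;go([.632,-.0295,.068],6.5)"
```

```text
clock: 2.85
tcp_pos: [0.6323, -0.028, 0.0691]
orientation: [0.001, 0.998, 0.057, 0.001]
wrist_force: [-2.2, -0.7, 6.2]
finger_gap: 0.043
grip_force: 41.1
t 2.85 shift [-0.5  1.4  1.1] now yaw 6.51 turn 0.0 F [-2.25 -0.67  6.18] tau [-0.135  0.374  0.001] gap 0.043 tcp [ 0.6323 -0.028   0.0691]
```

```bash
python3 -m handwheel '[[-4,0,-7,0,0.3],[-8,0,-14,0,0.3],[-13,0,-22,0,0.3],[-18,0,-30,0,0.3],[-26,0,-44,0,0.3],[-34,0,-58,0,0.3],[-34,0,-58,0,0.3],[-34,0,-58,0,0.3]]'; python3 - <<'E'
from h import *
from workcell import imaging,sensors
go([.6,-.0295,.13],6.5)
F=[]
c=imaging.read_camera("wrist");cv2.imwrite("pics/w3.png",c["color"])
for i in range(3): F.append(sensors.get_state()["wrist_force"]); imaging.read_camera("wrist")
print(np.round(F,2))
E
```

```text
clock: 3.65
tcp_pos: [0.5977, -0.0316, 0.1261]
orientation: [0.0, 0.998, 0.057, 0.001]
wrist_force: [-0.0, -0.1, -2.9]
finger_gap: 0.0432
grip_force: 41.0
t 3.65 shift [ 2.6 -1.8 -3.9] now yaw 6.51 turn 0.0 F [-0.04 -0.1  -2.92] tau [ 0.012  0.034 -0.024] gap 0.0432 tcp [ 0.5977 -0.0316  0.1261]
[[-0.19 -1.13 -2.45]
 [-0.18 -0.38 -2.23]
 [ 0.21  0.45 -2.09]]
```

View pics/w3.png

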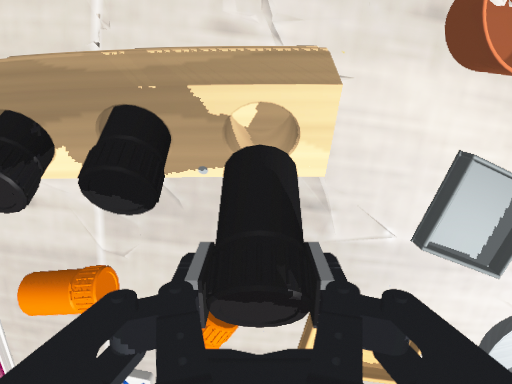

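The picture shows the can held at (260,235), clear of the empty hole at (262,130). It reads about 2.4 N, so it is hollow brass for the square dish. It still leans about 30°, so I'll turn it upright by pressing its foot gently against the fixed rack's front.

```bash
python3 -m handwheel '[[-25,0,0,0,0.3],[-46,0,10,0,0.3],[-46,0,40,0,0.3],[-46,0,66,0,0.3],[-40,0,66,0,0.3],[-34,0,66,0,0.3],[-29,0,66,0,0.3],[-25,0,66,0,0.3]]' 30;  python3 -m handwheel '[[4,0,0,0,0.3],[8,0,0,0,0.3],[12,0,0,0,0.3],[16,0,0,0,0.3],[16,0,0,0,0.3]]'; python3 - <<'E'
from h import *
from workcell import imaging
go([.595,-.03,.0605],6.5)
c=imaging.read_camera("wrist");cv2.imwrite("pics/w4.png",c["color"])
E
```

```text
clock: 4.65
tcp_pos: [0.575, -0.0345, 0.0608]
orientation: [0.0, 0.998, 0.057, 0.001]
wrist_force: [0.6, 0.7, -2.2]
finger_gap: 0.0432
grip_force: 40.8
clock: 5.15
tcp_pos: [0.5856, -0.0322, 0.058]
orientation: [-0.0, 0.998, 0.057, -0.003]
wrist_force: [-6.2, -0.8, -3.6]
finger_gap: 0.0431
grip_force: 40.8
t 5.15 shift [ 9.6 -1.2 -2.6] now yaw 6.51 turn 0.0 F [-6.19 -0.8  -3.62] tau [-0.213  1.356 -0.019] gap 0.0431 tcp [ 0.5856 -0.0322  0.058 ]
```

View pics/w4.png

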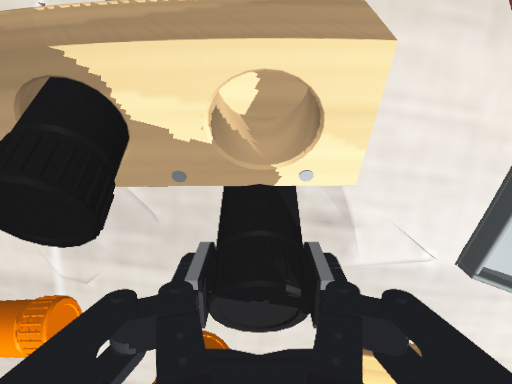

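The foot is against the rack front at (258,186) with about 6 N. I'll keep pressing.

```bash
cat >> h.py <<'E'
def held(tilt=.2,st=.2):
    from workcell import imaging,sensors
    s=sensors.get_state();q=R.from_quat(s["orientation"],scalar_first=True).as_matrix()
    c=imaging.read_camera("wrist");P=cloud(c);L=(P-s["tcp_pos"])@q*1e3; L[...,1]+=1.8
    M=(c["color"].max(-1)<70)&(abs(L[...,1])<20)&(L[...,0]>-24)&(L[...,0]<75)&(L[...,2]>-58)&(L[...,2]<60)
    p=L[M]*[1,-1,-1]/1e3
    v=fit(p[::5],[.01,0,0.0],tilt,0.,30,st); b=v[:3]-.04*axis(v)
    print("tool-frame (x,-y,up): bottom",(b*1e3).round(1),"top",((v[:3]+.04*axis(v))*1e3).round(1)); return c
E
python3 -m handwheel '[[4,0,0,0,0.3],[8,0,0,0,0.3],[11,0,0,0,0.3],[11,0,0,0,0.3]]' 30; python3 - <<'E'
from h import *
go([.595,-.03,.0605],6.5)
c=held();cv2.imwrite("pics/w5.png",c["color"])
E
```

```text
clock: 5.6
tcp_pos: [0.5955, -0.031, 0.0578]
orientation: [-0.0, 0.998, 0.057, -0.004]
wrist_force: [-8.4, -0.4, -2.7]
finger_gap: 0.043
grip_force: 41.1
t 5.6 shift [-0.4 -1.1 -2.7] now yaw 6.5 turn 0.0 F [-8.36 -0.44 -2.66] tau [-0.322  1.834 -0.077] gap 0.043 tcp [ 0.5955 -0.031   0.0578]
2273 centre [ 0.0019  0.0002 -0.0046] tilt,yaw [15.2  0. ] grip26 [-0.0049  0.0002  0.0205] res 0.0005
tool-frame (x,-y,up): bottom [ 12.4   0.2 -43.2] top [-8.6  0.2 34. ]
```

```bash
python3 -m handwheel '[[4,0,0,0,0.3],[8,0,0,0,0.3],[12,0,0,0,0.3],[12,0,0,0,0.3]]'; python3 - <<'E'
from h import *
go([.607,-.03,.0605],6.5)
c=held(.1)
E
```

```text
clock: 6.05
tcp_pos: [0.6071, -0.0297, 0.058]
orientation: [-0.0, 0.998, 0.057, -0.005]
wrist_force: [-10.7, -1.8, 0.1]
finger_gap: 0.043
grip_force: 41.3
t 6.05 shift [-0.2  0.2 -2.5] now yaw 6.5 turn 0.0 F [-10.72  -1.83   0.11] tau [-0.342  2.056  0.016] gap 0.043 tcp [ 0.6071 -0.0297  0.058 ]
2072 centre [-0.0082  0.0001 -0.0041] tilt,yaw [2.8 0. ] grip26 [-0.0094  0.0001  0.0219] res 0.0005
tool-frame (x,-y,up): bottom [ -6.2   0.1 -44. ] top [-10.1   0.1  35.9]
```

```bash
python3 -m handwheel '[[-8,0,0,0,0.3],[-15,0,-25,0,0.3],[-15,0,-60,0,0.3],[-15,0,-95,0,0.3],[-15,30,-95,0,0.3],[-15,70,-95,0,0.3],[-15,110,-95,0,0.3],[-15,110,-95,0,0.3]]'; python3 - <<'E'
from h import *
go([.605,-.235,.058],6.5)
c=held(.05)
E
```

```text
clock: 6.9
tcp_pos: [0.6107, -0.146, 0.155]
orientation: [0.002, 0.999, 0.054, 0.002]
wrist_force: [-0.6, -0.2, -2.3]
finger_gap: 0.0429
grip_force: 40.9
t 6.9 shift [-15.7  87.6  97.2] now yaw 6.23 turn -0.005 F [-0.56 -0.18 -2.25] tau [ 0.058 -0.054 -0.026] gap 0.0429 tcp [ 0.6107 -0.146   0.155 ]
2365 centre [-0.0072  0.0002 -0.0041] tilt,yaw [4.5 0. ] grip26 [-0.0092  0.0002  0.0218] res 0.0005
tool-frame (x,-y,up): bottom [ -4.1   0.2 -44. ] top [-10.3   0.2  35.8]
```

```bash
python3 -m handwheel '[[-6,35,0,0,0.3],[-16,70,0,0,0.3],[-16,88,25,0,0.3],[-16,88,55,0,0.3],[-16,88,85,0,0.3],[-16,88,95,0,0.3],[-16,88,100,0,0.3],[-16,88,100,0,0.3]]'; python3 - <<'E'
from h import *
go([.605,-.235,.049],6.5)
c=held(.05);cv2.imwrite("pics/w6.png",c["color"])
E
```

```text
clock: 7.75
tcp_pos: [0.6037, -0.2296, 0.0548]
orientation: [0.0, 0.998, 0.057, 0.0]
wrist_force: [-0.0, -0.1, -1.7]
finger_gap: 0.043
grip_force: 40.9
t 7.75 shift [0.7 5.6 5.8] now yaw 6.57 turn 0.001 F [-0.03 -0.1  -1.69] tau [ 0.003  0.024 -0.021] gap 0.043 tcp [ 0.6037 -0.2296  0.0548]
2382 centre [-0.0072  0.0001 -0.0041] tilt,yaw [4.5 0. ] grip26 [-0.0092  0.0001  0.0218] res 0.0005
tool-frame (x,-y,up): bottom [ -4.1   0.1 -44. ] top [-10.3   0.1  35.8]
```

View pics/w6.png

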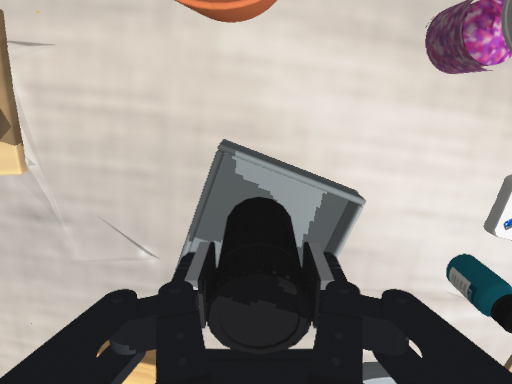

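The picture shows the can upright over the square dish, its foot at about (258,225) inside the walls at (222,145) and (362,200). I'll lower the last millimetres and release.

```bash
python3 -m handwheel '[[1,4,2,0,0.3],[1,4,4,0,0.3],[1,4,5.5,0,0.3],[1,4,6.5,0,0.3],[1,4,6.5,0,0.3]]'; python3 -m handwheel '[[0,0,0,0,0.55],[0,0,0,0,0.62],[0,0,0,0,0.72],[0,0,-20,0,0.75],[0,0,-50,0,0.75],[0,0,-90,0,0.75],[0,0,-110,0,0.75]]';python3 - <<'E'
from h import *
from workcell import imaging
go([.6223,.051,.165],6.5)
c=imaging.read_camera("top");P=cloud(c)
q=P[(c["color"].max(-1)<70)&(np.hypot(P[...,0]-.597,P[...,1]+.236)<.06)];print(len(q),np.percentile(q,[5,50,95],axis=0).round(3))
cv2.imwrite("pics/t2.png",c["color"])
E
```

```text
clock: 8.3
tcp_pos: [0.6049, -0.2341, 0.0482]
orientation: [0.0, 0.998, 0.057, 0.0]
wrist_force: [-0.4, 0.2, -1.0]
finger_gap: 0.0433
grip_force: 41.2
clock: 9.0
tcp_pos: [0.6059, -0.2346, 0.1615]
orientation: [0.001, 0.998, 0.057, 0.002]
wrist_force: [0.6, -1.1, 0.1]
finger_gap: 0.064
grip_force: 0.0
t 9.0 shift [  48.7 -281.9   -4. ] now yaw 6.52 turn 0.0 F [ 0.57 -1.12  0.09] tau [-0.053  0.001  0.031] gap 0.064 tcp [ 0.6059 -0.2346  0.1615]
26 [[ 0.6   -0.269  0.62 ]
 [ 0.617 -0.187  0.629]
 [ 0.636 -0.178  0.638]]
```

```bash
python3 -m handwheel '[[8,-45,0,0,0.75],[16,-90,0,0,0.75],[24,-135,0,0,0.75],[32,-180,0,0,0.75],[40,-225,0,0,0.72],[48,-270,0,0,0.72],[49,-281,0,0,0.72],[49,-281,0,0,0.72]]' 30;python3 - <<'E'
from h import *
from workcell import imaging
go([.6218,.050,.068],6.5)
c=imaging.read_camera("wrist")
P=cloud(c);M=(c["color"].max(-1)<60)&(P[...,2]>.07)&(P[...,2]<.125); g=[.635,.053,.068]
fit(P[M&(np.linalg.norm(P-np.array(g)-[-.015,0,.03],axis=-1)<.045)][::5],g)
c=imaging.read_camera("top");P=cloud(c)
q=P[(c["color"].max(-1)<70)&(np.hypot(P[...,0]-.597,P[...,1]+.236)<.06)];print(len(q),np.percentile(q,[5,50,95],axis=0).round(3))
go([.6218,.050,.068],6.5)
E
```

```text
clock: 9.85
tcp_pos: [0.6211, 0.0528, 0.1574]
orientation: [0.0, 0.998, 0.059, -0.0]
wrist_force: [0.1, -1.0, 0.8]
finger_gap: 0.0613
grip_force: 0.0
t 9.85 shift [ 0.4  2.8 89.4] now yaw 6.73 turn 0.004 F [ 0.05 -1.02  0.82] tau [-0.017 -0.027  0.   ] gap 0.0613 tcp [0.6211 0.0528 0.1574]
930 centre [0.6348 0.0539 0.0678] tilt,yaw [33.1  6.7] grip26 [0.6208 0.0523 0.0895] res 0.0005
247 [[ 0.584 -0.268  0.001]
 [ 0.602 -0.234  0.081]
 [ 0.623 -0.215  0.086]]
t 9.95 shift [ 0.4  0.1 89.5] now yaw 6.52 turn 0.0 F [-0.57 -0.29  0.27] tau [ 0.013 -0.006 -0.01 ] gap 0.0613 tcp [0.6214 0.0501 0.1575]
```

```bash
python3 -m handwheel '[[0,0,30,0,0.72],[0,0,60,0,0.72],[0,0,89,0,0.72],[0,0,89,0,0.72],[0,0,89,0,0.3],[0,0,89,0,0.3],[0,0,89,0,0.3],[0,0,89,0,0.3]]' 40; python3 -m handwheel '[[-4,0,-7,0,0.3],[-8,0,-14,0,0.3],[-13,0,-21,0,0.3],[-19,0,-29,0,0.3],[-28,0,-43,0,0.3],[-37,0,-57,0,0.3],[-37,0,-57,0,0.3],[-37,0,-57,0,0.3]]'; python3 - <<'E'
from h import *
from workcell import sensors
for i in range(3): go([.6,-.0295,.13],6.5); c=held(.55,.2)
E
```

```text
clock: 10.75
tcp_pos: [0.6223, 0.0506, 0.0702]
orientation: [0.0, 0.998, 0.057, 0.001]
wrist_force: [0.9, 0.0, -1.2]
finger_gap: 0.0431
grip_force: 40.6
clock: 11.55
tcp_pos: [0.5851, 0.0465, 0.1268]
orientation: [0.0, 0.998, 0.057, 0.001]
wrist_force: [0.5, -0.3, -1.3]
finger_gap: 0.0431
grip_force: 40.7
t 11.55 shift [ 6.2 77.2 -3.1] now yaw 6.51 turn 0.0 F [ 0.53 -0.34 -1.29] tau [-0.026  0.026  0.001] gap 0.0431 tcp [0.5851 0.0465 0.1268]
3003 centre [ 0.0137  0.0007 -0.0018] tilt,yaw [33.3  1.8] grip26 [-0.0006  0.0002  0.02  ] res 0.0005
tool-frame (x,-y,up): bottom [ 35.6   1.4 -35.2] top [-8.3  0.  31.6]
t 11.6 shift [ 6.4 77.3 -3.9] now yaw 6.51 turn 0.0 F [-0.3  -0.34 -1.36] tau [0.011 0.054 0.021] gap 0.0434 tcp [0.5849 0.0465 0.1261]
3002 centre [ 0.0136  0.0007 -0.0018] tilt,yaw [33.3  1.7] grip26 [-0.0006  0.0003  0.0199] res 0.0005
tool-frame (x,-y,up): bottom [ 35.6   1.4 -35.2] top [-8.3  0.1 31.6]
t 11.65 shift [ 6.6 77.3 -4.4] now yaw 6.52 turn 0.0 F [ 0.28 -0.61 -0.58] tau [ 0.006  0.001 -0.013] gap 0.0426 tcp [0.5847 0.0466 0.1256]
2996 centre [ 0.0137  0.0007 -0.0018] tilt,yaw [33.3  1.7] grip26 [-0.0006  0.0003  0.0199] res 0.0005
tool-frame (x,-y,up): bottom [ 35.6   1.3 -35.2] top [-8.3  0.  31.6]
```

It weighs about 1.1 N, so it is plastic for the oblong dish. I'll upright it at the rack the same way.

```bash
python3 -m handwheel '[[-20,0,0,0,0.3],[-40,0,0,0,0.3],[-40,0,34,0,0.3],[-40,0,67,0,0.3],[-30,0,67,0,0.3],[-24,0,67,0,0.3],[-19,0,67,0,0.3],[-14,0,67,0,0.3]]' 40;  python3 -m handwheel '[[5,0,0,0,0.3],[10,0,0,0,0.3],[15,0,0,0,0.3],[19,0,0,0,0.3],[19,0,0,0,0.3]]'; python3 - <<'E'
from h import *
go([.597,.046,.058],6.5)
held(.2)
E
```

```text
clock: 12.5
tcp_pos: [0.57, 0.045, 0.0594]
orientation: [0.0, 0.998, 0.057, -0.001]
wrist_force: [-6.9, -0.9, -0.8]
finger_gap: 0.0431
grip_force: 41.1
clock: 13.0
tcp_pos: [0.5867, 0.0473, 0.0585]
orientation: [-0.0, 0.998, 0.057, -0.003]
wrist_force: [-8.3, 0.0, -2.9]
finger_gap: 0.043
grip_force: 41.4
t 13.0 shift [10.1  2.4  0.5] now yaw 6.53 turn 0.001 F [-8.35  0.02 -2.88] tau [-0.142  1.783  0.071] gap 0.043 tcp [0.5867 0.0473 0.0585]
2254 centre [ 0.0011  0.0001 -0.0049] tilt,yaw [15.  0.] grip26 [-0.0056  0.0001  0.0202] res 0.0005
tool-frame (x,-y,up): bottom [ 11.5   0.1 -43.6] top [-9.2  0.1 33.7]
```

```bash
python3 -m handwheel '[[5,0,0,0,0.3],[9,0,0,0,0.3],[13,0,0,0,0.3],[13,0,0,0,0.3]]'; python3 -m handwheel '[[-10,0,0,0,0.3],[-30,0,-25,0,0.3],[-30,0,-60,0,0.3],[-40,0,-85,0,0.3],[-40,0,-85,0,0.3]]'; python3 - <<'E'
from h import *
go([.456,-.155,.058],6.5)
held(.1)
go([.456,-.155,.058],6.5)
E
```

```text
clock: 13.45
tcp_pos: [0.5998, 0.0486, 0.0591]
orientation: [0.0, 0.998, 0.057, -0.003]
wrist_force: [-9.0, -1.1, 0.1]
finger_gap: 0.0432
grip_force: 40.6
clock: 13.95
tcp_pos: [0.5659, 0.0439, 0.1496]
orientation: [0.001, 0.998, 0.057, 0.005]
wrist_force: [1.1, 0.3, -1.1]
finger_gap: 0.0425
grip_force: 40.9
t 13.95 shift [-132.7  185.    90.6] now yaw 6.52 turn 0.0 F [ 1.1   0.26 -1.12] tau [ 0.006 -0.021  0.038] gap 0.0425 tcp [0.5659 0.0439 0.1496]
2312 centre [-0.009   0.0002 -0.0039] tilt,yaw [2.9 0. ] grip26 [-0.0103  0.0002  0.0221] res 0.0005
tool-frame (x,-y,up): bottom [ -7.    0.2 -43.9] top [-11.    0.2  36. ]
t 14.0 shift [-131.9  185.1   88.6] now yaw 6.52 turn 0.0 F [-0.14  0.97 -0.98] tau [ 0.032 -0.027 -0.061] gap 0.0428 tcp [0.5653 0.044  0.1474]
```

```bash
python3 -m handwheel '[[-25,35,0,0,0.3],[-50,72,0,0,0.3],[-75,108,0,0,0.3],[-100,144,0,0,0.3],[-120,175,0,0,0.3],[-129.5,185,25,0,0.3],[-129.5,185,50,0,0.3],[-129.5,185,75,0,0.3]]'; python3 -m handwheel '[[0,0,8,0,0.3],[0,0,16,0,0.3],[0,0,16,0,0.3]]'; python3 - <<'E'
from h import *
go([.4585,-.155,.048],6.5)
c=held(.05);cv2.imwrite("pics/w7.png",c["color"])
go([.4585,-.155,.048],6.5)
E
```

```text
clock: 14.8
tcp_pos: [0.4552, -0.1554, 0.0677]
orientation: [0.0, 0.998, 0.056, 0.001]
wrist_force: [0.2, -1.1, -1.5]
finger_gap: 0.0431
grip_force: 41.4
clock: 15.1
tcp_pos: [0.4551, -0.1542, 0.0523]
orientation: [-0.0, 0.998, 0.057, -0.0]
wrist_force: [0.2, 1.2, -1.2]
finger_gap: 0.0427
grip_force: 41.4
t 15.1 shift [3.2 1.2 4.3] now yaw 6.54 turn 0.001 F [ 0.18  1.21 -1.21] tau [-0.002  0.048  0.031] gap 0.0427 tcp [ 0.4551 -0.1542  0.0523]
2313 centre [-0.009   0.0002 -0.004 ] tilt,yaw [2.9 0. ] grip26 [-0.0103  0.0002  0.022 ] res 0.0005
tool-frame (x,-y,up): bottom [ -7.    0.2 -43.9] top [-11.    0.2  36. ]
t 15.15 shift [2.8 0.9 5. ] now yaw 6.54 turn 0.001 F [ 0.47  0.32 -0.42] tau [ 0.019 -0.002 -0.008] gap 0.0435 tcp [ 0.4556 -0.1544  0.053 ]
```

View pics/w7.png

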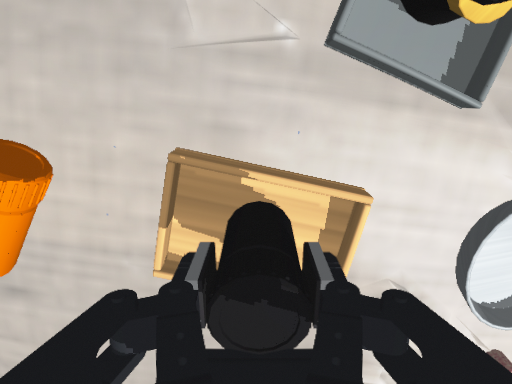

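The can hangs upright over the oblong dish, foot at about (258,225) between the walls. I'll lower and release.

```bash
python3 -m handwheel '[[2,1,2,0,0.3],[3,1,4,0,0.3],[3,1,5,0,0.3],[3,1,5,0,0.3]]'; python3 -m handwheel '[[0,0,0,0,0.55],[0,0,0,0,0.62],[0,0,0,0,0.72],[0,0,-20,0,0.72],[0,0,-50,0,0.72],[0,0,-90,0,0.72],[0,0,-117,0,0.72]]';python3 -c "
from h import *;go([.614,.1305,.165],6.5)"
```

```text
clock: 15.55
tcp_pos: [0.4594, -0.1554, 0.0487]
orientation: [0.001, 0.998, 0.057, 0.001]
wrist_force: [0.8, 0.5, 3.7]
finger_gap: 0.043
grip_force: 41.9
clock: 16.25
tcp_pos: [0.4586, -0.1553, 0.167]
orientation: [0.0, 0.998, 0.057, 0.001]
wrist_force: [0.8, -0.6, -0.0]
finger_gap: 0.0618
grip_force: 0.0
t 16.25 shift [ 186.8 -266.3    1.9] now yaw 6.52 turn 0.0 F [ 0.8  -0.62 -0.02] tau [-0.009  0.005 -0.041] gap 0.0618 tcp [ 0.4586 -0.1553  0.167 ]
```

```bash
python3 -m handwheel '[[26,-37,0,0,0.72],[52,-75,0,0,0.72],[79,-112,0,0,0.72],[105,-150,0,0,0.72],[131,-187,0,0,0.72],[158,-225,0,0,0.72],[184,-262,0,0,0.72],[187,-266,0,0,0.72]]' 40;python3 -m handwheel '[[0,0,0,0,0.72],[0,0,0,0,0.72]]';python3 - <<'E'
from h import *
from workcell import imaging
c=imaging.read_camera("wrist")
P=cloud(c);M=(c["color"].max(-1)<60)&(P[...,2]>.07)&(P[...,2]<.125); g=[.626,.133,.068]
fit(P[M&(np.linalg.norm(P-np.array(g)-[-.015,0,.03],axis=-1)<.045)][::5],g)
c=imaging.read_camera("top");P=cloud(c)
for g in((.597,-.236),(.45,-.156)):
    q=P[(c["color"].max(-1)<70)&(np.hypot(P[...,0]-g[0],P[...,1]-g[1])<.06)];print(len(q),np.percentile(q,[5,50,95],axis=0).round(3).tolist())
go([.6138,.1303,.068],6.5)
E
```

```text
clock: 17.05
tcp_pos: [0.6154, 0.1348, 0.1639]
orientation: [-0.001, 0.998, 0.059, 0.0]
wrist_force: [-0.7, 0.2, 0.2]
finger_gap: 0.0613
grip_force: 0.0
clock: 17.25
tcp_pos: [0.6131, 0.1297, 0.1643]
orientation: [0.0, 0.998, 0.057, -0.001]
wrist_force: [-0.8, 0.0, -0.3]
finger_gap: 0.0615
grip_force: 0.0
867 centre [0.6259 0.1334 0.0673] tilt,yaw [30.   6.6] grip26 [0.6129 0.1319 0.0898] res 0.0005
242 [[0.585, -0.256, 0.002], [0.602, -0.234, 0.082], [0.623, -0.215, 0.087]]
182 [[0.439, -0.173, 0.078], [0.455, -0.157, 0.083], [0.471, -0.14, 0.088]]
t 17.35 shift [ 0.8 -1.2 96.8] now yaw 6.43 turn -0.001 F [-0.54  0.1   0.07] tau [-0.012 -0.03  -0.01 ] gap 0.0617 tcp [0.6132 0.1291 0.1648]
```

Both cans stand in their dishes, so I'll take the last one.

```bash
python3 -m handwheel '[[0,-1,32,0,0.72],[0,-1,64,0,0.72],[0,-1,97,0,0.72],[0,-1,97,0,0.72],[0,-1,97,0,0.3],[0,-1,97,0,0.3],[0,-1,97,0,0.3],[0,-1,97,0,0.3]]' 40; python3 -m handwheel '[[-4,0,-7,0,0.3],[-8,0,-14,0,0.3],[-12,0,-21,0,0.3],[-17,0,-30,0,0.3],[-25,0,-44,0,0.3],[-33,0,-58,0,0.3],[-33,0,-58,0,0.3],[-33,0,-58,0,0.3]]'; python3 - <<'E'
from h import *
for i in range(3): go([.6,.13,.13],6.5); c=held(.55,.2)
E
```

```text
clock: 18.15
tcp_pos: [0.6145, 0.1311, 0.0695]
orientation: [0.0, 0.998, 0.057, 0.001]
wrist_force: [-2.1, -2.4, 2.1]
finger_gap: 0.0431
grip_force: 41.5
clock: 18.95
tcp_pos: [0.5812, 0.1277, 0.1267]
orientation: [0.0, 0.998, 0.057, 0.001]
wrist_force: [-0.2, -0.5, -4.0]
finger_gap: 0.0431
grip_force: 41.3
t 18.95 shift [18.9 -0.1 -3.3] now yaw 6.52 turn 0.0 F [-0.16 -0.53 -3.96] tau [-0.007  0.148  0.041] gap 0.0431 tcp [0.5812 0.1277 0.1267]
2958 centre [ 0.0121  0.0001 -0.0019] tilt,yaw [29.8 -0.1] grip26 [-0.0008  0.0001  0.0206] res 0.0005
tool-frame (x,-y,up): bottom [ 32.    0.  -36.7] top [-7.8  0.1 32.8]
t 19.0 shift [19.1 -0.1 -4. ] now yaw 6.52 turn 0.0 F [ 0.39 -0.55 -4.04] tau [-0.011  0.143  0.011] gap 0.0431 tcp [0.581  0.1277 0.126 ]
2960 centre [ 0.0121  0.0001 -0.0019] tilt,yaw [29.8  0. ] grip26 [-0.0008  0.0001  0.0207] res 0.0005
tool-frame (x,-y,up): bottom [ 32.    0.1 -36.6] top [-7.7  0.1 32.8]
t 19.05 shift [19.3 -0.2 -4.5] now yaw 6.52 turn 0.0 F [-0.57 -0.67 -4.73] tau [-0.039  0.118 -0.034] gap 0.0431 tcp [0.5808 0.1276 0.1255]
2958 centre [ 0.0121  0.0001 -0.0019] tilt,yaw [29.7 -0. ] grip26 [-0.0008  0.0001  0.0206] res 0.0005
tool-frame (x,-y,up): bottom [ 32.    0.  -36.7] top [-7.7  0.1 32.8]
```

It weighs about 4.1 N, so it is solid brass for the round dish.

```bash
python3 -m handwheel '[[-22,0,0,0,0.3],[-44,0,0,0,0.3],[-44,0,34,0,0.3],[-44,0,66,0,0.3],[-34,0,66,0,0.3],[-28,0,66,0,0.3],[-23,0,66,0,0.3],[-18,0,66,0,0.3]]' 40;  python3 -m handwheel '[[5,0,0,0,0.3],[10,0,0,0,0.3],[14,0,0,0,0.3],[18,0,0,0,0.3],[22,0,0,0,0.3],[26,0,0,0,0.3],[26,0,0,0,0.3]]'; python3 - <<'E'
from h import *
go([.589,.128,.058],6.5)
held(.1)
E
```

```text
clock: 19.9
tcp_pos: [0.5619, 0.1255, 0.0603]
orientation: [0.0, 0.998, 0.057, -0.002]
wrist_force: [-7.0, -0.5, -3.9]
finger_gap: 0.0426
grip_force: 45.8
clock: 20.6
tcp_pos: [0.5856, 0.1284, 0.0598]
orientation: [0.0, 0.998, 0.057, -0.004]
wrist_force: [-10.8, -2.3, -2.8]
finger_gap: 0.0433
grip_force: 46.5
t 20.6 shift [3.3 0.7 1.7] now yaw 6.53 turn 0.001 F [-10.82  -2.35  -2.76] tau [-0.259  2.067 -0.054] gap 0.0433 tcp [0.5856 0.1284 0.0598]
2129 centre [-0.0059  0.0002 -0.0048] tilt,yaw [4.8 0. ] grip26 [-0.0081  0.0002  0.0211] res 0.0005
tool-frame (x,-y,up): bottom [ -2.6   0.2 -44.7] top [-9.3  0.2 35. ]
```

```bash
python3 -m handwheel '[[3,0,0,0,0.3],[3,0,0,0,0.3],[-10,0,0,0,0.3],[-30,0,-25,0,0.3],[-30,0,-60,0,0.3],[-30,0,-95,0,0.3],[-30,0,-112,0,0.3],[-30,0,-112,0,0.3]]' 45; python3 - <<'E'
from h import *
held(.1)
go([.4535,-.341,.049],6.5)
E
```

```text
clock: 21.45
tcp_pos: [0.5628, 0.1255, 0.1771]
orientation: [-0.0, 0.998, 0.057, 0.005]
wrist_force: [0.0, -1.1, -3.6]
finger_gap: 0.0428
grip_force: 47.1
2351 centre [-0.0071  0.0002 -0.0045] tilt,yaw [3.9 0. ] grip26 [-0.0089  0.0002  0.0215] res 0.0005
tool-frame (x,-y,up): bottom [ -4.4   0.2 -44.4] top [-9.8  0.2 35.4]
t 21.5 shift [-161.   451.1  124.7] now yaw 6.52 turn 0.0 F [-0.1  -0.19 -4.26] tau [ 0.002  0.05  -0.005] gap 0.0429 tcp [0.5614 0.1254 0.1745]
```

```bash
python3 -m handwheel '[[-10,30,0,0,0.3],[-25,70,0,0,0.3],[-40,111,0,0,0.3],[-54,151,0,0,0.3],[-69,192,0,0,0.3],[-83,233,0,0,0.3],[-98,273,0,0,0.3],[-112,314,0,0,0.3]]'; python3 -m handwheel '[[-13,37,0,0,0.3],[-27,74,0,0,0.3],[-40,112,0,0,0.3],[-47,134,0,0,0.3],[-49,137,20,0,0.3],[-49,137,50,0,0.3],[-49,137,85,0,0.3],[-49,137,105,0,0.3]]';python3 -m handwheel '[[0,0,8,0,0.3],[0,0,13,0,0.3],[0,0,13,0,0.3]]'; python3 - <<'E'
from h import *
go([.4535,-.341,.049],6.5)
c=held(.05);cv2.imwrite("pics/w8.png",c["color"])
go([.4535,-.341,.049],6.5)
E
```

```text
clock: 22.3
tcp_pos: [0.4823, -0.2008, 0.1706]
orientation: [-0.001, 0.998, 0.057, -0.001]
wrist_force: [1.4, -1.0, -4.1]
finger_gap: 0.0428
grip_force: 47.7
clock: 23.1
tcp_pos: [0.4485, -0.3397, 0.0627]
orientation: [-0.002, 0.998, 0.057, -0.002]
wrist_force: [1.1, 0.3, -4.0]
finger_gap: 0.0428
grip_force: 47.8
clock: 23.4
tcp_pos: [0.4505, -0.3412, 0.0536]
orientation: [-0.0, 0.998, 0.057, -0.0]
wrist_force: [0.3, -0.7, -3.4]
finger_gap: 0.0428
grip_force: 47.8
t 23.4 shift [3.  0.1 4.6] now yaw 6.53 turn 0.0 F [ 0.27 -0.68 -3.37] tau [-0.025  0.023 -0.039] gap 0.0428 tcp [ 0.4505 -0.3412  0.0536]
2354 centre [-0.0071  0.0001 -0.0044] tilt,yaw [3.9 0. ] grip26 [-0.0089  0.0001  0.0215] res 0.0005
tool-frame (x,-y,up): bottom [ -4.4   0.1 -44.4] top [-9.8  0.1 35.5]
t 23.45 shift [ 2.7 -0.3  5.4] now yaw 6.53 turn 0.0 F [ 0.46  0.4  -3.63] tau [ 0.002 -0.021 -0.014] gap 0.0428 tcp [ 0.4508 -0.3416  0.0544]
```

View pics/w8.png

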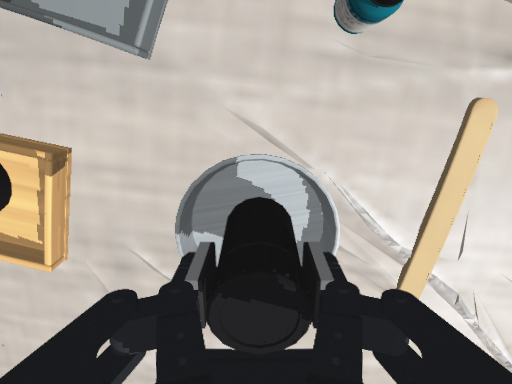

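The can is upright and centred over the round dish (rim about 178 to 340 px wide, foot at 258). I'll lower, release, lift and check.

```bash
python3 -m handwheel '[[2,0,2,0,0.3],[3,0,4,0,0.3],[3,0,5.5,0,0.3],[3,0,5.5,0,0.3]]'; python3 -m handwheel '[[0,0,0,0,0.55],[0,0,0,0,0.62],[0,0,0,0,0.72],[0,0,-20,0,0.72],[0,0,-50,0,0.72],[0,0,-90,0,0.72],[0,0,-117,0,0.72]]'; python3 -m handwheel '[[-35,0,-10,0,0.72],[-70,30,-30,0,0.72],[-90,70,-40,0,0.72],[-100,110,-40,0,0.72],[-110,150,-40,0,0.72],[-110,150,-40,0,0.72]]';python3 - <<'E'
from h import *
from workcell import imaging
for n in("top","scene"):
    c=imaging.read_camera(n);P=cloud(c)
    for g in((.597,-.236),(.45,-.156),(.446,-.342)):
        q=P[(c["color"].max(-1)<70)&(np.hypot(P[...,0]-g[0],P[...,1]-g[1])<.06)&(P[...,2]<.12)]
        if len(q):print(n,len(q),np.percentile(q,[5,50,95],axis=0).round(3).tolist())
    cv2.imwrite(f"pics/{n}9.png",cv2.resize(c["color"],(800,600)))
go([0,0,0])
E
```

```text
clock: 23.85
tcp_pos: [0.4537, -0.3411, 0.0486]
orientation: [0.0, 0.998, 0.057, 0.0]
wrist_force: [0.9, 0.2, -3.1]
finger_gap: 0.0428
grip_force: 47.9
clock: 24.55
tcp_pos: [0.4539, -0.3414, 0.1681]
orientation: [0.001, 0.998, 0.057, 0.001]
wrist_force: [0.2, -0.8, 0.6]
finger_gap: 0.0614
grip_force: 0.0
clock: 25.15
tcp_pos: [0.3598, -0.5074, 0.2048]
orientation: [0.001, 0.999, 0.055, 0.0]
wrist_force: [-0.1, 0.3, -0.6]
finger_gap: 0.0616
grip_force: 0.0
top 237 [[0.583, -0.253, 0.005], [0.602, -0.231, 0.081], [0.621, -0.214, 0.086]]
top 182 [[0.439, -0.173, 0.079], [0.455, -0.157, 0.083], [0.471, -0.14, 0.087]]
top 275 [[0.412, -0.375, 0.006], [0.45, -0.34, 0.081], [0.469, -0.323, 0.087]]
scene 650 [[0.554, -0.273, 0.003], [0.594, -0.221, 0.02], [0.636, -0.191, 0.084]]
scene 414 [[0.434, -0.169, 0.012], [0.449, -0.143, 0.072], [0.469, -0.136, 0.087]]
scene 440 [[0.416, -0.359, 0.006], [0.446, -0.327, 0.052], [0.468, -0.299, 0.084]]
t 25.25 shift [-301.9 -539.9  205.3] now yaw 6.42 turn None F [0.07 0.11 0.68] tau [-0.001 -0.036 -0.033] gap 0.0615 tcp [ 0.3605 -0.5029  0.2048]
```

View pics/top9.png

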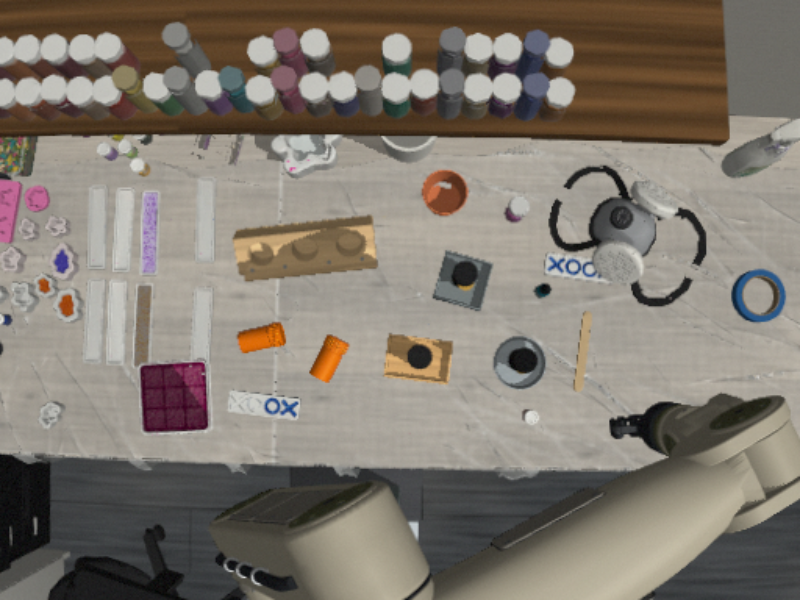

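The cans stand upright at (464,274) in the square dish, (420,356) in the oblong dish and (523,360) in the round dish. The rack is empty and the bystanders have not moved.

```bash
python3 -c "
from workcell import workorder;print(workorder.hand_in())"
```

```text
the job is handed in; nothing more can be done
None
```

I handed the job in at about 25 s: canister_1 and canister_3 follow the rack from left to right by my assumption, and all three stand upright – left can (about 4.1 N, solid brass) in the round dish, middle (about 1.1 N, plastic) in the oblong dish, right (about 2.4 N, hollow brass) in the square dish – with the bystanders unmoved; the hand-in returned no verdict.

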